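# Lay the long straightedge flush against the stand shelf's edge

## Robot

A 6-joint arm with a two-finger parallel gripper is mounted at the origin on the work surface. World frame = base frame: x ahead of the robot, y to its left, z up, the work surface at z = 0. Lengths are in m, angles in rad, forces in N, time in s.
With the tool pointing down it reaches from about 0.4 to 0.825 m from the base axis. Payload 7 kg.
Tool frame: the origin (TCP) lies on the mounting face of the last link; the fingertips stand arm.tcp_to_tips ahead of it and the grasp point (between the pads) lies 159 mm ahead of it (arm.tcp_to_tips is the distance from the TCP to the fingertips, in m); z points along the fingers, y is the direction in which the jaws open and shut (so a half turn about z gives the same grasp; the last joint's range is limited). The gripper opens to 88 mm and grips with 3 to 60 N. Pads are 19 mm wide; open, the fingers measure 130 mm over their backs; the gripper's body (78 mm by 193 mm) begins 47 mm behind the grasp point.
Start: joints at [-0.963, 0.359, 0.012, 0, -1.224, -0.288], TCP at [0.212, -0.641, 0.405] pointing down, gripper open.
Joint ranges: [-3.07, 3.07], [-1.43, 2.12], [-1.02, 1.25], [-3.03, 1.67], [-3.05, -0], [-3.03, 3.03]. Speed limits (rad/s): [2.39, 2.39, 3.01, 3.14, 3.14, 3.14].

## Interface

Orientations are given as [roll, pitch, yaw] about the fixed x, y, z axes, in that order (R = Rz(yaw) Ry(pitch) Rx(roll)).
In Python, from station import arm, cams, job_done, finder gives the robot as it stands.
- The arm moves only by the tool play_rows, never from a script. Its argument "targets" is a list that holds one entry, the list of rows, each a list of 4 numbers: the shift along the tool's x, y, z in m, then the turn about the tool's z in degrees. A call has 1 to 5 rows; each row is the pose to reach, as a shift and turn from the pose commanded when the call began, along the tool's axes at that moment; what a row does not reach only later rows make up. A row lasts 1/8 s, in which the tool goes at most 62.5 mm and 10.7 degrees, less where a joint would pass 70% of its speed; a pose out of reach is approached as far as the arm can. A call with a gripper value outside its range is refused whole. "grip" is the closure in counts, from 0 (fully open) to 255 (shut), set as the call begins (left out, the last holds). The fingers move at their own pace and stop on an object; "newtons" is the grip in N (left out, the last holds). Time passes only in rows, so rows that repeat a pose let the fingers close. It gives the time, the measured TCP pose, the force and the opening at its end, in the units of the state.
- arm.get_state(): the state, without advancing time (a new reading comes with each control period).
- cams.grab_frame(name): name is "scene" or "top"; returns (picture, depth): 384x512x3 uint8, red, green, blue; 384x512 float32, m along the optical axis (not along the pixel's ray), 0 where there is no reading.
- cams.camera_params(name): a dict with "intrinsics" (3x3 intrinsics, pixels), "D" ([k1, k2, p1, p2, k3] as OpenCV has them; the pictures are not rectified), "position" and "attitude" of the camera in the world. Camera axes: x right, y down, z forward; pixel columns grow to the right and rows downward; lengths in m; the calibration is good to about 2 mm. A picture is of the moment at which its call begins. camera_params takes no time and is no camera call.
- job_done(): hands the job in, once; it reports no verdict.
Trained networks look in the newest picture that a camera, given by its name, has taken for a name from the list of things; names that differ only in an ending like _2 or _b are one class to them, and where a whole thing is asked for, a point or a joint stands for the part that bears it (a point fixed in the world has none). Each returns a list of dicts, best first, with "score" (0 to 1); they miss things now and then, are a little off and sometimes report something else, mostly with a low value. They report only what shows in the picture. A call takes as long as a camera call. They do not tell look-alikes from the thing itself.
- finder.find_in(camera, query): "xyz" ([x, y, z] in m, in world coordinates, good to about 4 mm: the middle of the surface that is visible of it).
- finder.masks_of(camera, query): "mask" (384x512 bool, what is visible of it).
The state is a dict: "t": time; "q": joint angles; "qd": joint speeds; "joint_efforts": joint torques, N m; "eef_pos": TCP position; "ee_rot": TCP orientation; "force": force on the tool from outside, world axes, zero at the start; "moment": the same for the moment, N m; "width": finger opening in m.
Only numpy, scipy, OpenCV 4.12 (cv2) and the standard library are available. Lean on these libraries where they do the work, as an engineer would, in place of code of your own. Each camera call takes 0.05 s, during which the arm holds its last target. There are 200 camera calls.

## Task

The white shelf plate of the plant stand has to be checked for a bow: pick up the longer of the two aluminium straightedges and set it down flat on the table, flush along the shelf plate's edge that faces the robot and centred on that edge. Do not drop it, let go of it at the end, and leave the short straightedge and the terracotta pot where they are.

Things in the scene. Friction and masses are not known exactly. Their poses are not given: they have to be found in the camera images.
- long_bar_mid (a point): Long straightedge, left or right of the robot: aluminium inverted T, 200 mm long, about 260 g. Flat foot 56 wide, 6 mm thick; along its middle an upright rib, 12 mm thick, top 50 mm above the underside; grip the rib across its thickness. Point: mid-length, in the rib, 34 mm above the underside. x along its length, z up. Both long sides alike, 28 mm from the middle; either may face the plate.
- tier_edge (a point): Shelf plate: flat white slotted steel, 240 mm wide, 200 deep, 10 thick, in front of the robot, held fast to the table (pushing does not move it), turned up to 0.25 rad. Point: middle of its 240 mm edge that faces the robot, half-way up (5 mm above the table). y runs along that edge, x points level from the edge into the plate, z up.
- short_bar_mid (a point): The short straightedge, to be left alone: same aluminium inverted-T section, only 110 mm long; the point lies at mid-length, 34 mm above its underside; x along its length.
- pot: Empty terracotta pot, to be left alone: 100 mm across the rim, 90 mm high, standing on the left, beyond the straightedge there. Origin at the centre of its underside. A trowel lies on the right, beyond the other straightedge, and is not needed.
There are look-alikes about, which are no part of the job. What is shaped like the part that bears long_bar_mid but blue or turquoise is not meant.

How it is judged:
By the outcome, as a careful person would: the job done as asked, in the order asked, and still so for the second after the job is handed in, with the robot touching nothing.
It also fails if it takes over 35 s, if anything falls off the work surface, if the arm or the gripper's body presses on something with over 40 N, if the wrist force passes 120 N, or if a joint passes its speed limit or range.

## Working session

There is one attempt and no reset: what is moved stays moved. The work goes in short steps, Python scripts to look and compute and a tool call to move; the robot and the scene stay as the last step left them, time stands still between calls to the robot, and variables do not carry over. Pictures are saved under pics/ and viewed, about 8 in all and at most 12, crops included, and the job is handed in when it is done.

Besides the shell and the picture viewer there is one more tool, called after "Emit:" in YAML: its name, and indented under it one key for each argument. play_rows: Moves the arm, as the interface text tells. Its arguments: {"type":"object","properties":{"targets":{"type":"array","items":{"type":"array","items":{"type":"array","items":{"type":"number"}}}},"grip":{"type":"number"},"newtons":{"type":"number"}},"required":["targets"]}

```bash
mkdir -p pics; ls; cat > h.py <<'E'
import numpy as np, cv2
from scipy.spatial.transform import Rotation as R
from station import arm, cams, job_done, finder
def cam(name):
    p=cams.camera_params(name); a=np.array(p["attitude"],float)
    Rm=a if a.shape==(3,3) else (R.from_euler('xyz',a).as_matrix() if a.size==3 else None)
    return np.array(p["intrinsics"],float),np.array(p["D"],float),np.array(p["position"],float),Rm
def world(name,depth,uv):
    K,D,p,Rm=cam(name); uv=np.array(uv,int).reshape(-1,2)
    d=depth[uv[:,1],uv[:,0]]; n=cv2.undistortPoints(uv.astype(np.float64)[:,None],K,D)[:,0]
    w=np.c_[n*d[:,None],d]@Rm.T+p
    return w[d>0]
def rayz(name,uv,z):
    K,D,p,Rm=cam(name); n=cv2.undistortPoints(np.array(uv,float).reshape(-1,1,2),K,D)[:,0]
    r=np.c_[n,np.ones(len(n))]@Rm.T
    return p+r*((z-p[2])/r[:,2])[:,None]
def save(img,f,s=1.5): cv2.imwrite('pics/'+f,cv2.resize(img[...,::-1],None,fx=s,fy=s))
E
python3 - <<'E'
from h import *
print(cams.camera_params("top"),cams.camera_params("scene")["position"],cams.camera_params("scene")["attitude"])
s=arm.get_state();print(s['eef_pos'],s['ee_rot'],s['t'],arm.tcp_to_tips)
for c in("top","scene"):
    im,d=cams.grab_frame(c);save(im,c+'0.png')
    np.savez(c+'0.npz',im=im,d=d)
    for q in("long_bar_mid","tier_edge","short_bar_mid","pot"):
        for r in finder.find_in(c,q):print(c,q,np.round(r['xyz'],3),round(r['score'],2))
E
```

```text
pics
{'intrinsics': array([[449.70167212,   0.        , 260.5333452 ],
       [  0.        , 449.70167212, 195.86056316],
       [  0.        ,   0.        ,   1.        ]]), 'D': array([-0.07352613,  0.        ,  0.        ,  0.        ,  0.        ]), 'position': array([ 0.41627563, -0.06913785,  1.20289218]), 'attitude': array([-3.02895268, -0.01619734, -1.54820104])} [ 1.21159258 -0.15065449  1.07434968] [-2.54492983 -0.01431697  1.52539819]
[ 0.21211724 -0.64058264  0.40372521] [ 3.13993106e+00 -1.46529241e-04 -2.82192304e+00] 0.0 0.1781
top long_bar_mid [ 0.363 -0.092  0.004] 0.95
top long_bar_mid [ 0.464 -0.5    0.007] 0.78
top long_bar_mid [ 0.451 -0.31   0.006] 0.57
top tier_edge [0.694 0.044 0.007] 0.76
top short_bar_mid [0.434 0.311 0.005] 0.63
top pot [0.682 0.31  0.053] 0.76
scene long_bar_mid [ 0.476 -0.501  0.018] 0.84
scene long_bar_mid [ 0.381 -0.088  0.002] 0.73
scene long_bar_mid [ 0.461 -0.303  0.006] 0.63
scene tier_edge [0.707 0.041 0.009] 0.91
scene short_bar_mid [0.446 0.315 0.017] 0.94
scene pot [0.67  0.307 0.056] 0.6
```

View pics/top0.png

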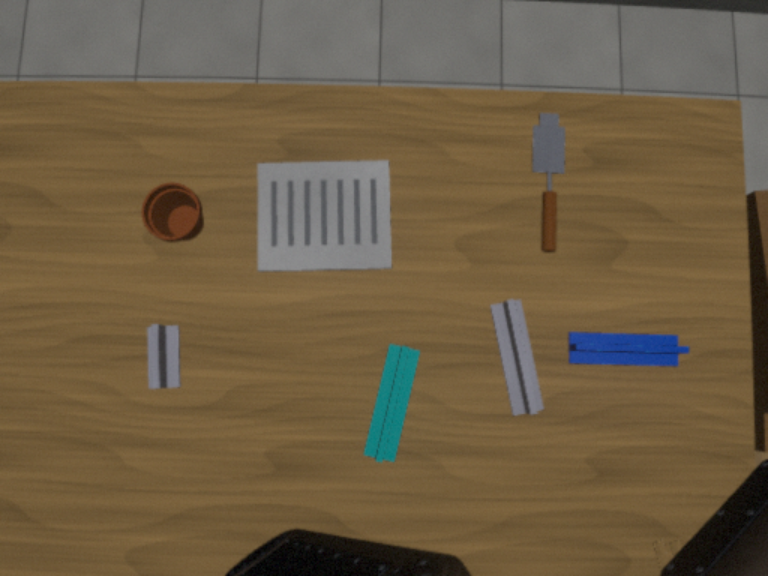

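View pics/scene0.png

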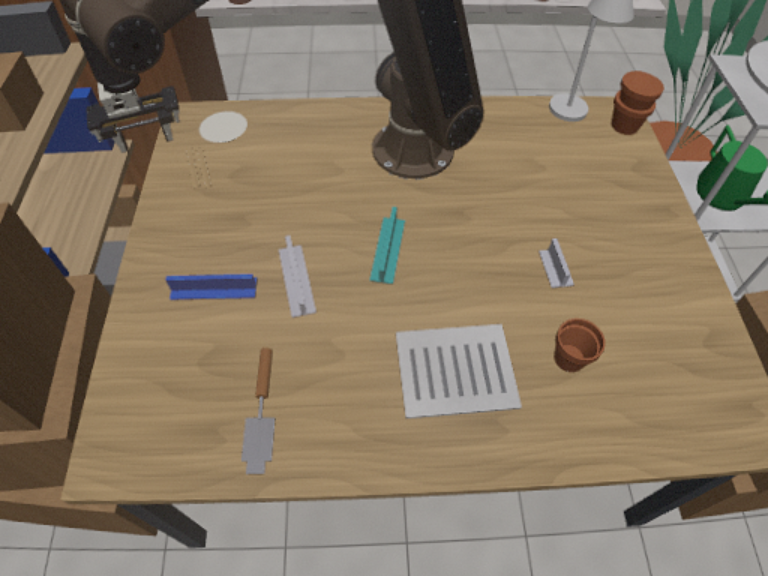

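```bash
cat > m.py <<'E'
from h import *
import sys
def bar(c,d,mask):
    v,u=np.nonzero(mask&(d>0)); w=world(c,d,np.c_[u,v])
    top=w[(w[:,2]>.04)&(w[:,2]<.06)]; foot=w[(w[:,2]>0)&(w[:,2]<.012)]
    print(c,'n',len(w),len(top),len(foot),'z',np.round(np.percentile(w[:,2],[5,50,95]),4))
    for n,q in(('top',top),('foot',foot)):
        if len(q)>20:
            (x,y),sz,_=cv2.minAreaRect(q[:,:2].astype(np.float32)*1000)
            m=q[:,:2].mean(0);a=np.linalg.svd(q[:,:2]-m,full_matrices=False)[2][0]
            print(n,'rect c',round(x,1),round(y,1),np.round(sz,1),'mean',np.round(m,4),'ax deg',np.round(np.degrees(np.arctan2(a[1],a[0]))%180,2),'z',np.round(np.median(q[:,2]),4))
def plate(c,mask):
    k,_=cv2.findContours(mask.astype(np.uint8),cv2.RETR_EXTERNAL,cv2.CHAIN_APPROX_NONE)
    k=max(k,key=cv2.contourArea)[:,0]; w=rayz(c,k,.010)[:,:2]
    (x,y),sz,a=cv2.minAreaRect(w.astype(np.float32)*1000)
    print(c,'plate',round(x,1),round(y,1),np.round(sz,1),a)
    b=cv2.boxPoints(((x,y),sz,a));print(np.round(b,1).tolist())
    return w
E
python3 - <<'E'
from m import *
for c in("top","scene"):
    z=np.load(c+'0.npz');im,d=z['im'],z['d']; cams.grab_frame(c)
    for r in finder.masks_of(c,"long_bar_mid"):
        m=r['mask'];col=np.median(im[m],0);v,u=np.nonzero(m)
        print(r['score'],col,u.mean(),v.mean(),m.sum())
        if np.ptp(col)<40: bar(c,d,m)
    m=finder.masks_of(c,"tier_edge")
    for r in m:
        print(r['score'],r['mask'].sum()); plate(c,r['mask'])
    np.save(c+'_pm.npy',m[0]['mask'])
    if c=='top': save(im[190:290,310:475],'crop.png',4)
E
```

```text
0.93 [124. 123. 132.] 344.31941923774957 237.76769509981852 1653
top n 1644 420 1026 z [0.0016 0.0074 0.0512]
top rect c 446.0 -311.5 [200.1  13.8] mean [ 0.4468 -0.311 ] ax deg 12.26 z 0.0491
foot rect c 444.8 -312.6 [210.2  59.7] mean [ 0.4446 -0.3083] ax deg 12.2 z 0.0055
0.83 [ 30.  66. 147.] 415.9529485570891 232.00627352572147 1594
0.81 [ 22. 127. 126.] 261.10969899665554 267.70033444816056 1495
0.68 6374
top plate 692.3 41.4 [199.1 243.1] 2.717926025390625
[[587.0999755859375, 158.10000610351562], [598.5999755859375, -84.80000305175781], [797.5, -75.30000305175781], [785.9000244140625, 167.5]]
0.79 [165.  162.  169.5] 197.23901098901098 186.22252747252747 728
scene n 725 154 540 z [0.0011 0.0057 0.0505]
top rect c 451.4 -307.5 [196.7  13.1] mean [ 0.4557 -0.3068] ax deg 11.05 z 0.0491
foot rect c 444.8 -310.4 [212.9  55.3] mean [ 0.4527 -0.3083] ax deg 12.39 z 0.005
0.7 [ 72. 146. 145.] 257.79336349924586 166.6787330316742 663
0.68 [ 64.  82. 136.] 141.01068376068375 191.02564102564102 936
0.58 4186
scene plate 699.0 41.4 [200.8 241.5] 2.765042304992676
[[592.9000244140625, 157.10000610351562], [604.5, -84.0999984741211], [805.0999755859375, -74.4000015258789], [793.4000244140625, 166.8000030517578]]
```

View pics/crop.png

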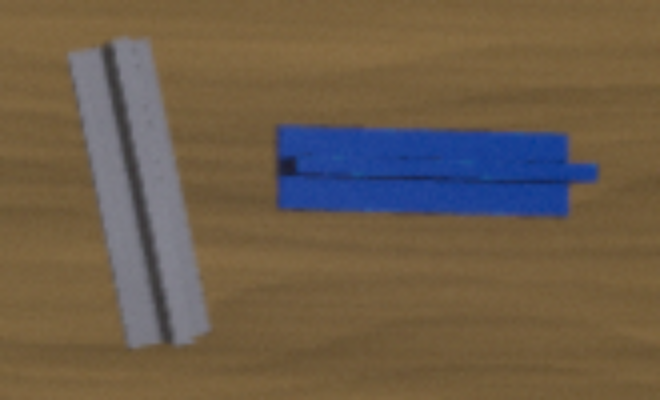

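```bash
cat > go.py <<'E'
from h import *
import sys
x,y,z,yaw=map(float,sys.argv[1:5]); s=arm.get_state(); Rm=R.from_euler('xyz',s['ee_rot']).as_matrix()
d=Rm.T@(np.array([x,y,z])-s['eef_pos']); dy=(yaw-np.degrees(s['ee_rot'][2])+90)%360-180+90
dy=(yaw-np.degrees(s['ee_rot'][2])+180)%360-180
print('t',s['t'],'shift mm',np.round(d*1000,1),'turn',round(-dy,2),'F',np.round(s['force'],1),'pos',np.round(s['eef_pos'],4),'rot',np.round(np.degrees(s['ee_rot']),2),s['width'])
E
python3 go.py 0.448 -0.310 0.26 -167.8
```

```text
t 0.8 shift mm [-327.9  239.9  144.7] turn 6.12 F [-0.2  0.6  0. ] pos [ 0.2122 -0.6408  0.4047] rot [-179.99    0.   -161.68] 0.08776895276281368
```

The crop confirms the choice. Candidates in top-camera pixels are: silver (344,238), 200 mm measured; silver (109,238), the 110 mm short one; blue (416,232); and turquoise (261,268). Only the silver one at (344,238) is both long and aluminium, so that's the one I'll reach for.

Emit:
play_rows:
  targets:
    - [[-0.328, 0.24, 0.145, 6.1], [-0.328, 0.24, 0.145, 6.1], [-0.328, 0.24, 0.145, 6.1], [-0.328, 0.24, 0.145, 6.1], [-0.328, 0.24, 0.145, 6.1]]
  grip: 0
  newtons: 40

```text
t: 1.42
eef_pos: [0.3839, -0.3995, 0.2995]
ee_rot: [-3.141, 0.001, -2.928]
force: [0.3, 0.0, -0.2]
width: 0.0877
```

```bash
python3 go.py 0.448 -0.310 0.26 -167.8
```

```text
t 1.425 shift mm [-81.5  74.   39.5] turn 0.02 F [ 0.3  0.  -0.2] pos [ 0.3839 -0.3995  0.2995] rot [-1.7996e+02  5.0000e-02 -1.6778e+02] 0.0877286078814918
```

Emit:
play_rows:
  targets:
    - [[-0.0815, 0.074, 0.04, 0], [-0.0815, 0.074, 0.04, 0], [-0.0815, 0.074, 0.04, 0], [-0.0815, 0.074, 0.04, 0]]

```text
t: 1.92
eef_pos: [0.4472, -0.3115, 0.2599]
ee_rot: [-3.141, -0.0, -2.927]
force: [-0.9, -0.6, 0.7]
width: 0.088
```

```bash
python3 go.py 0.448 -0.310 0.195 -167.8; python3 - <<'E'
from h import *
im,d=cams.grab_frame("scene"); save(im[110:260,130:330],'pre.png',4)
E
```

```text
t 1.925 shift mm [-1.1  1.3 64.9] turn 0.09 F [-0.9 -0.6  0.7] pos [ 0.4472 -0.3115  0.2599] rot [-179.99   -0.   -167.71] 0.0879843014152596
```

View pics/pre.png

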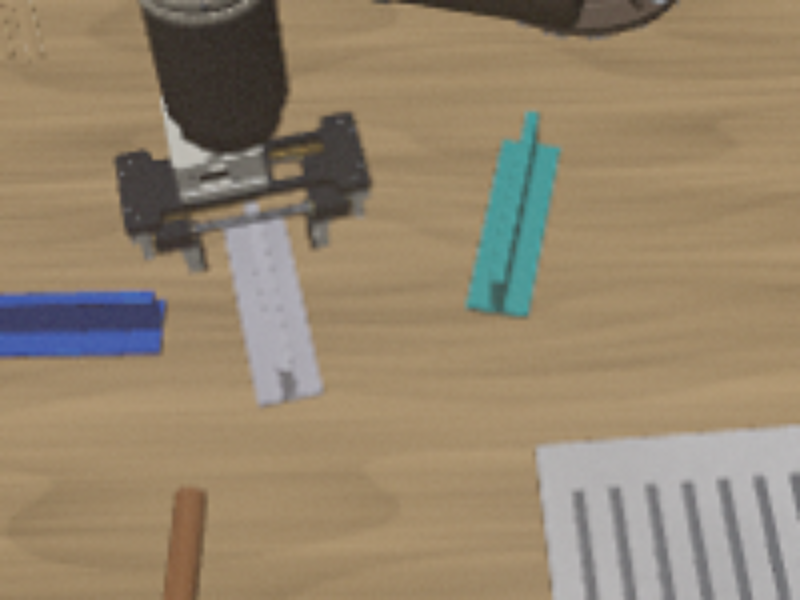

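The open fingers straddle the rib (crop about (265,230)) and are well clear of the blue bar. I'll descend, then close.

Emit:
play_rows:
  targets:
    - [[-0.001, 0.001, 0.035, 0], [-0.001, 0.001, 0.055, 0], [-0.001, 0.001, 0.065, 0], [-0.001, 0.001, 0.065, 0]]

```text
t: 2.48
eef_pos: [0.4474, -0.3111, 0.1946]
ee_rot: [3.141, -0.001, -2.929]
force: [0.3, -0.3, -0.5]
width: 0.0879
```

Emit:
play_rows:
  targets:
    - [[0, 0, 0, 0], [0, 0, 0, 0], [0, 0, 0, 0], [0, 0, 0, 0], [0, 0, 0, 0]]
  grip: 255
  newtons: 40

```text
t: 3.1
eef_pos: [0.4478, -0.3103, 0.1947]
ee_rot: [-3.142, 0.0, -2.928]
force: [0.4, 0.2, -1.0]
width: 0.043
```

Emit:
play_rows:
  targets:
    - [[0, 0, 0, 0], [0, 0, 0, 0], [0, 0, 0, 0], [0, 0, 0, 0]]

```text
t: 3.6
eef_pos: [0.4478, -0.3103, 0.1946]
ee_rot: [3.141, -0.0, -2.928]
force: [0.4, 0.1, -1.0]
width: 0.0118
```

Emit:
play_rows:
  targets:
    - [[0, 0, 0, 0], [0, 0, -0.02, 0], [0, 0, -0.05, 0], [0, 0, -0.08, 0], [0, 0, -0.08, 0]]

```text
t: 4.22
eef_pos: [0.4484, -0.3106, 0.2767]
ee_rot: [-3.14, 0.004, -2.928]
force: [0.4, 0.5, -3.1]
width: 0.0119
```

```bash
python3 go.py 0.53 0.036 0.275 -87.3
```

```text
t 4.225 shift mm [-153.2  321.4    1.6] turn -80.46 F [ 0.4  0.5 -3.1] pos [ 0.4484 -0.3106  0.2767] rot [-179.88    0.2  -167.76] 0.011875306114220068
```

Emit:
play_rows:
  targets:
    - [[-0.015, 0.032, 0, -8], [-0.03, 0.064, 0, -16], [-0.046, 0.096, 0, -24], [-0.061, 0.128, 0, -32], [-0.076, 0.16, 0, -40]]

```text
t: 4.85
eef_pos: [0.4878, -0.1367, 0.2734]
ee_rot: [3.14, -0.001, -2.226]
force: [1.0, 0.4, -2.1]
width: 0.0115
```

```bash
python3 go.py 0.53 0.036 0.275 -87.3
```

```text
t 4.85 shift mm [-162.7   71.8   -1.6] turn -40.24 F [ 1.   0.4 -2.1] pos [ 0.4878 -0.1367  0.2734] rot [ 1.7991e+02 -6.0000e-02 -1.2754e+02] 0.011504282463691257
```

Emit:
play_rows:
  targets:
    - [[-0.033, 0.014, 0, -8], [-0.065, 0.029, 0, -16], [-0.098, 0.043, 0, -24], [-0.13, 0.058, 0, -32], [-0.163, 0.072, 0, -40]]

```text
t: 5.48
eef_pos: [0.5307, 0.0361, 0.2734]
ee_rot: [3.14, -0.0, -1.528]
force: [0.5, 0.4, -1.5]
width: 0.0119
```

Emit:
play_rows:
  targets:
    - [[0, 0, 0, 0], [0, 0, 0, 0]]

```text
t: 5.72
eef_pos: [0.5305, 0.0349, 0.2735]
ee_rot: [3.139, -0.001, -1.533]
force: [-0.5, -0.2, -2.2]
width: 0.012
```

```bash
python3 go.py 0.53 0.036 0.275 -87.3; python3 - <<'E'
from m import *
for c in("top","scene"):
    im,d=cams.grab_frame(c); np.savez(c+'1.npz',im=im,d=d)
    save(im,c+'1.png')
    K,D,p,Rm=cam(c)
    vv,uu=np.mgrid[0:384,0:512]; uv=np.c_[uu.ravel(),vv.ravel()]; uv=uv[(d.ravel()>0)]
    w=world(c,d,uv)
    # foot of held bar: z 0.07-0.095
    s=(w[:,2]>.075)&(w[:,2]<.1)&(abs(w[:,0]-.53)<.06)&(abs(w[:,1]-.036)<.14)
    q=w[s]; print(c,len(q),'z',np.median(q[:,2]) if len(q) else None, 'x',np.percentile(q[:,0],[1,99]),'y',np.percentile(q[:,1],[0.5,99.5]) )
    # end edges via two halves
    r=cv2.minAreaRect(q[:,:2].astype(np.float32)*1000);print(r)
E
```

```text
t 5.725 shift mm [-1.1  0.5 -1.5] turn -0.52 F [-0.5 -0.2 -2.2] pos [0.5305 0.0349 0.2735] rot [ 1.7988e+02 -3.0000e-02 -8.7820e+01] 0.011999430485719645
top 454 z 0.08464816325965285 x [0.49807672 0.55740208] y [-0.06633934  0.11034828]
((528.7199096679688, 25.21179962158203), (55.609962463378906, 182.88095092773438), 2.31727933883667)
scene 325 z 0.08470311925315677 x [0.52243319 0.56267583] y [-0.0654064   0.13498361]
((547.5344848632812, 33.76631164550781), (203.98707580566406, 54.053218841552734), 83.48291015625)
```

View pics/top1.png

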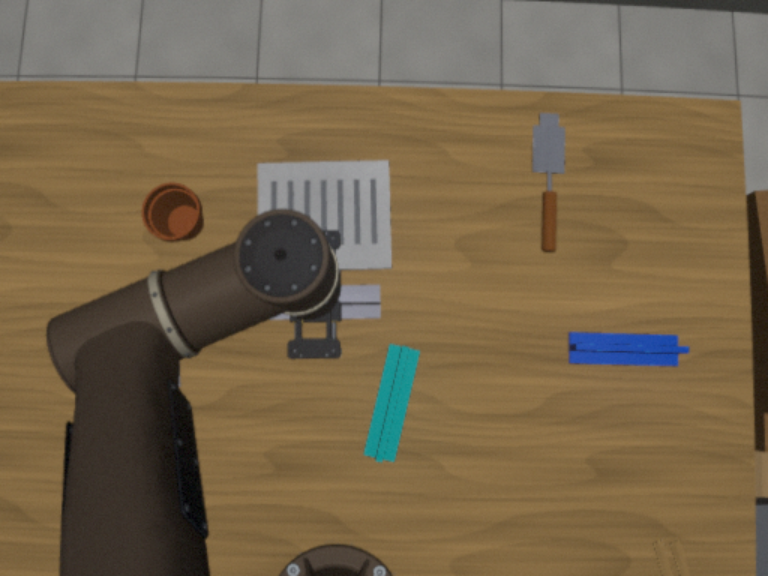

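Emit:
play_rows:
  targets:
    - [[-0.001, 0, 0.03, -0.5], [-0.001, 0.005, 0.055, -0.5], [-0.001, 0.008, 0.07, -0.5], [-0.001, 0.008, 0.074, -0.5], [-0.001, 0.008, 0.074, -0.5]]

```text
t: 6.45
eef_pos: [0.5233, 0.0354, 0.2008]
ee_rot: [-3.142, -0.0, -1.524]
force: [-0.5, -0.5, -2.4]
width: 0.0117
```

```bash
python3 go.py 0.54 0.036 0.195 -87.3; python3 - <<'E'
from m import *
for c in("top","scene"):
    im,d=cams.grab_frame(c); np.savez(c+'2.npz',im=im,d=d)
    save(im[90:240,150:300] if c=='top' else im[150:300,220:370],c+'2.png',4)
    for r in finder.masks_of(c,"long_bar_mid")[:4]:
        m=r['mask'];col=np.median(im[m],0)
        if np.ptp(col)<40: v,u=np.nonzero(m);print(r['score'],u.mean(),v.mean());bar(c,d,m)
    for r in finder.masks_of(c,"tier_edge")[:1]: plate(c,r['mask'])
E
```

```text
t 6.45 shift mm [  0.2 -16.7   5.8] turn -0.02 F [-0.5 -0.5 -2.4] pos [0.5233 0.0354 0.2008] rot [-179.99   -0.    -87.32] 0.011729736228570375
0.76 240.25619834710744 205.1487603305785
top n 480 113 187 z [0.008  0.013  0.0572]
top rect c 524.3 -33.9 [11.1 59. ] mean [ 0.5243 -0.0332] ax deg 92.13 z 0.0554
foot rect c 524.7 -32.7 [56.4 61.3] mean [ 0.5249 -0.0331] ax deg 138.48 z 0.0103
top plate 693.7 39.4 [199.4 245.1] 1.4776135683059692
[[590.7999877929688, 159.3000030517578], [597.2000122070312, -85.69999694824219], [796.5, -80.5999984741211], [790.2000122070312, 164.5]]
0.97 292.5093984962406 199.79135338345864
scene n 531 177 129 z [0.0087 0.0251 0.0568]
top rect c 526.8 35.7 [ 16.6 199.7] mean [0.5283 0.0264] ax deg 92.4 z 0.0534
foot rect c 541.7 34.3 [203.8  49.4] mean [0.5429 0.0143] ax deg 91.88 z 0.0104
0.39 370.5683760683761 177.92307692307693
scene n 468 115 214 z [-0.0011  0.0096  0.0498]
top rect c 436.3 317.6 [110.5  13.3] mean [0.4393 0.3171] ax deg 5.15 z 0.0477
foot rect c 432.7 309.8 [134.2  65.2] mean [0.4469 0.3091] ax deg 12.99 z 0.0051
scene plate 699.4 41.1 [203.8 246.1] 2.970618724822998
[[591.2000122070312, 158.6999969482422], [604.0, -87.0999984741211], [807.5, -76.5], [794.7999877929688, 169.3000030517578]]
```

View pics/scene2.png

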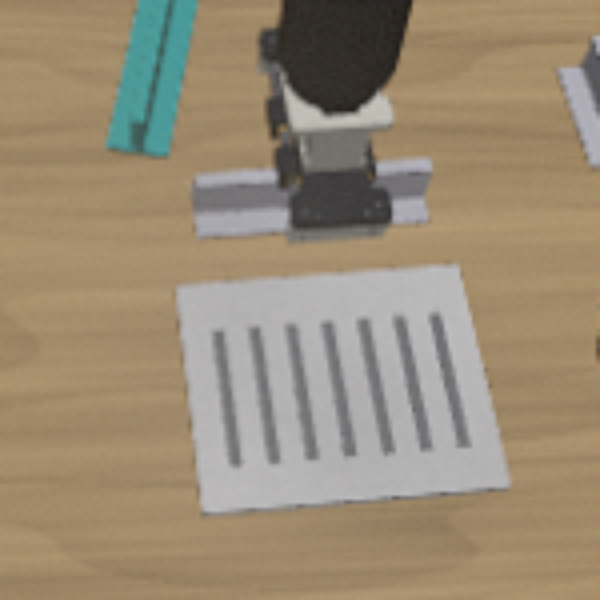

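Emit:
play_rows:
  targets:
    - [[0.0025, -0.01, 0.003, 0], [0.0025, -0.02, 0.0045, 0], [0.0025, -0.028, 0.0045, 0], [0.0025, -0.034, 0.0045, 0], [0.0025, -0.034, 0.0045, 0]]

```text
t: 7.38
eef_pos: [0.5576, 0.0349, 0.196]
ee_rot: [3.141, -0.0, -1.523]
force: [-0.6, 0.0, -2.7]
width: 0.0115
```

```bash
python3 go.py 0.565 0.0345 0.195 -87.3; python3 - <<'E'
from m import *
im,d=cams.grab_frame("scene"); save(im[170:250,250:360],'s3.png',6)
for r in finder.masks_of("scene","long_bar_mid")[:1]:bar("scene",d,r['mask'])
E
```

```text
t 7.375 shift mm [ 0.8 -7.4  1. ] turn 0.01 F [-0.6  0.  -2.7] pos [0.5576 0.0349 0.196 ] rot [179.99  -0.   -87.29] 0.011492086096876632
scene n 993 244 422 z [-0.      0.0139  0.0498]
top rect c 466.4 -501.6 [197.7  17.3] mean [ 0.4684 -0.4998] ax deg 89.42 z 0.0479
foot rect c 460.0 -502.5 [202.5  78.7] mean [ 0.4805 -0.4998] ax deg 90.01 z 0.0048
```

View pics/s3.png

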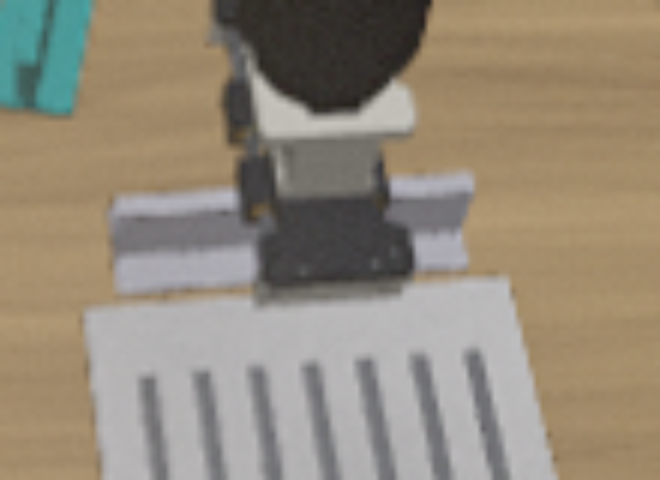

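Emit:
play_rows:
  targets:
    - [[0, -0.002, 0, 0], [0, -0.004, 0, 0], [0, -0.005, 0, 0], [0, -0.006, 0, 0], [0, -0.006, 0, 0]]

```text
t: 8.1
eef_pos: [0.5632, 0.0352, 0.1961]
ee_rot: [3.142, -0.0, -1.523]
force: [-0.2, -0.4, -1.3]
width: 0.0118
```

Emit:
play_rows:
  targets:
    - [[0, -0.0005, 0, 0], [0, -0.001, 0, 0], [0, -0.001, 0, 0]]

```text
t: 8.48
eef_pos: [0.5642, 0.0352, 0.1962]
ee_rot: [-3.142, 0.0, -1.523]
force: [0.5, -0.3, -2.6]
width: 0.0117
```

Emit:
play_rows:
  targets:
    - [[0, -0.0005, 0, 0], [0, -0.001, 0, 0], [0, -0.001, 0, 0]]

```text
t: 8.85
eef_pos: [0.5652, 0.0353, 0.1962]
ee_rot: [-3.142, 0.0, -1.523]
force: [-0.4, -0.0, -2.1]
width: 0.0118
```

Emit:
play_rows:
  targets:
    - [[0, -0.0005, 0, 0], [0, -0.001, 0, 0], [0, -0.001, 0, 0]]

```text
t: 9.22
eef_pos: [0.5662, 0.0353, 0.1961]
ee_rot: [-3.142, 0.0, -1.523]
force: [0.9, -0.3, -2.8]
width: 0.0119
```

Emit:
play_rows:
  targets:
    - [[0, -0.0005, 0, 0], [0, -0.001, 0, 0], [0, -0.001, 0, 0]]

```text
t: 9.6
eef_pos: [0.5672, 0.0354, 0.1962]
ee_rot: [-3.142, -0.0, -1.523]
force: [-1.1, -0.1, -2.0]
width: 0.0118
```

Emit:
play_rows:
  targets:
    - [[0, -0.0005, 0, 0], [0, -0.001, 0, 0], [0, -0.001, 0, 0]]

```text
t: 9.98
eef_pos: [0.568, 0.0354, 0.1961]
ee_rot: [3.141, -0.0, -1.523]
force: [-0.4, -0.4, -2.8]
width: 0.0118
```

```bash
python3 - <<'E'
from m import *
s=arm.get_state();print(np.round(s['force'],1),np.round(s['moment'],2),np.round(s['eef_pos'],4))
im,d=cams.grab_frame("scene"); np.savez('s4.npz',im=im,d=d);save(im[170:250,250:360],'s4.png',6)
E
```

```text
[-0.4 -0.4 -2.8] [0.08 0.42 0.02] [0.568  0.0354 0.1961]
```

View pics/s4.png

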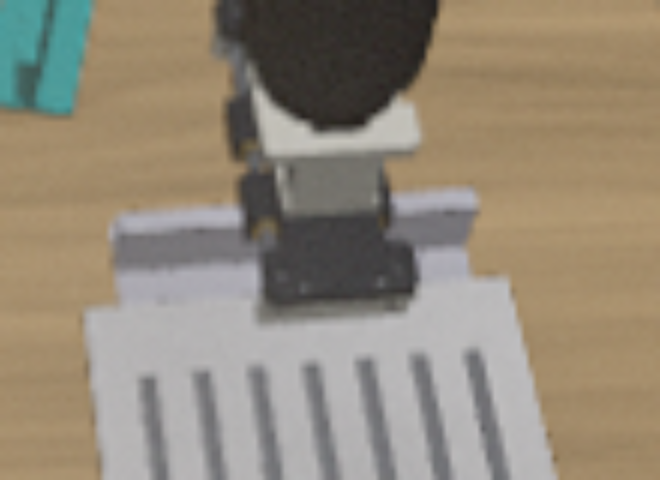

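Nearly touching: the foot's front edge runs along the plate edge from (120,308) to (470,277), with roughly equal margins of 33 and 37 px. I'll keep creeping until I feel contact.

Emit:
play_rows:
  targets:
    - [[0, -0.0005, 0, 0], [0, -0.001, 0, 0], [0, -0.001, 0, 0]]

```text
t: 10.4
eef_pos: [0.5684, 0.0353, 0.1959]
ee_rot: [3.14, -0.0, -1.524]
force: [-6.1, 1.1, 0.1]
width: 0.0119
```

Emit:
play_rows:
  targets:
    - [[0, -0.0005, 0, 0], [0, -0.001, 0, 0], [0, -0.001, 0, 0]]

```text
t: 10.78
eef_pos: [0.5687, 0.0353, 0.1957]
ee_rot: [3.138, -0.0, -1.524]
force: [-7.4, 2.1, 1.3]
width: 0.0123
```

Emit:
play_rows:
  targets:
    - [[0, 0.001, 0, 0], [0, 0.001, 0.001, 0], [0, 0.001, 0.0015, 0], [0, 0.001, 0.0015, 0]]

```text
t: 11.28
eef_pos: [0.5684, 0.0352, 0.1947]
ee_rot: [3.14, -0.001, -1.523]
force: [-6.2, 1.1, 4.0]
width: 0.0119
```

```bash
python3 go.py 0.568 0.0353 0.1946 -87.3
```

```text
t 11.275 shift mm [-0.2  0.4  0.1] turn 0.01 F [-6.2  1.1  4. ] pos [0.5684 0.0352 0.1947] rot [ 1.7989e+02 -3.0000e-02 -8.7290e+01] 0.011855189487010382
```

Emit:
play_rows:
  targets:
    - [[0, 0, 0, 0], [0, 0, 0, 0], [0, 0, 0, 0], [0, 0, 0, 0], [0, 0, 0, 0]]
  grip: 140

```text
t: 11.9
eef_pos: [0.5693, 0.0355, 0.1947]
ee_rot: [-3.141, 0.0, -1.523]
force: [0.1, -0.3, -0.6]
width: 0.0393
```

Emit:
play_rows:
  targets:
    - [[0, 0, -0.01, 0], [0, 0, -0.04, 0], [0, 0, -0.09, 0], [0, 0, -0.14, 0], [0, 0, -0.18, 0]]

```text
t: 12.52
eef_pos: [0.569, 0.0353, 0.3779]
ee_rot: [-3.139, 0.001, -1.523]
force: [1.0, 0.1, -0.8]
width: 0.0398
```

```bash
python3 go.py 0.40 -0.25 0.40 -87.3
```

```text
t 12.525 shift mm [276.9 182.4 -22.7] turn 0.03 F [ 1.   0.1 -0.8] pos [0.569  0.0353 0.3779] rot [-1.7986e+02  3.0000e-02 -8.7270e+01] 0.03981867419614758
```

Released and clear. I'll move the arm out of the cameras' view of the bar.

Emit:
play_rows:
  targets:
    - [[0.05, 0.0, -0.02, 0], [0.1, 0.0, -0.02, 0], [0.15, 0.0, -0.02, 0], [0.2, 0.0, -0.02, 0], [0.25, 0.0, -0.02, 0]]

```text
t: 13.15
eef_pos: [0.5807, -0.2159, 0.3957]
ee_rot: [-3.141, -0.0, -1.523]
force: [0.5, -0.1, 0.4]
width: 0.0392
```

Emit:
play_rows:
  targets:
    - [[0.05, 0.02, 0, 0], [0.1, 0.04, 0, 0], [0.12, 0.05, 0, 0], [0.12, 0.05, 0, 0]]

```text
t: 13.65
eef_pos: [0.5359, -0.3377, 0.395]
ee_rot: [-3.141, -0.0, -1.526]
force: [0.5, 0.6, -0.5]
width: 0.0393
```

```bash
cat > chk.py <<'E'
from m import *
import sys
n=sys.argv[1]
for c in("top","scene"):
    im,d=cams.grab_frame(c); np.savez(c+n+'.npz',im=im,d=d)
    if c=='top': save(im[95:225,160:275],c+n+'.png',5)
    ms=[r['mask'] for r in finder.masks_of(c,"long_bar_mid")]
    for m in ms:
        v,u=np.nonzero(m); w=world(c,d,np.c_[u,v]); 
        if abs(np.median(w[:,0])-.57)<.04 and abs(np.median(w[:,1])-.035)<.05: bar(c,d,m)
    plate(c,finder.masks_of(c,"tier_edge")[0]['mask'])
    for q in("short_bar_mid","pot"):
        for r in finder.find_in(c,q)[:1]:print(c,q,np.round(r['xyz'],3))
print(arm.get_state()['t'])
E
python3 chk.py 5
```

```text
top n 1581 389 1061 z [0.0016 0.0067 0.0509]
top rect c 566.3 34.7 [ 13.3 199.5] mean [0.5659 0.0348] ax deg 92.58 z 0.0493
foot rect c 566.5 35.8 [ 57.3 201.8] mean [0.5646 0.0342] ax deg 92.54 z 0.0053
top plate 691.7 40.2 [200.1 246.1] 2.569728136062622
[[586.2999877929688, 158.60000610351562], [597.2999877929688, -87.30000305175781], [797.2000122070312, -78.30000305175781], [786.2000122070312, 167.60000610351562]]
top short_bar_mid [0.431 0.31  0.006]
top pot [0.688 0.309 0.055]
scene plate 699.0 41.5 [201.4 244.7] 2.5950429439544678
[[592.9000244140625, 159.10000610351562], [604.0, -85.30000305175781], [805.0999755859375, -76.19999694824219], [794.0, 168.1999969482422]]
scene pot [0.667 0.307 0.056]
14.15
```

View pics/top5.png

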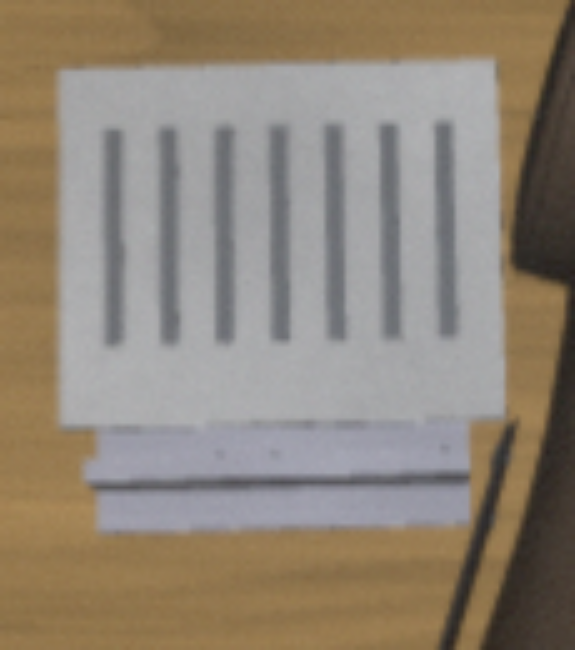

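```bash
python3 -c "
from station import job_done
print(job_done())"
```

```text
the job is handed in; nothing more can be done
None
```

The long aluminium straightedge now lies flat on the table, flush against the shelf plate's robot-facing edge and centred on it. I handed the job in at about 14 s of the 35 s allowed. I gripped it by the rib, carried it over and slid it up to the plate until contact (peak reading about 7 N). Then I lowered it onto the table, let go and moved the arm clear.

**Last checks (top camera):**
- **Angle:** the bar lies at 92.5° and the plate edge at 92.6°.
- **Flush:** no gap shows along the edge in the picture.
- **Centred:** the plate extends past the two ends of the bar by 37 and 35 px, so it is centred to about half a millimetre.
- **Flat:** the foot's top reads 5.3 mm (nominal 6) and the rib's top 49.3 mm (nominal 50).
- **Left alone:** the pot and short straightedge read where they were, within the finder's scatter (up to 6 mm for the pot, 3 mm for the short bar).

**Disagreements and gaps:**
- The two cameras differ by about 5–7 mm in absolute x, so I relied on contact for the final fit.
- In the last look, the scene camera's network returned neither the placed bar nor the short straightedge. Those checks rest on the top camera alone.

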